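# Stack the check weights on the bench scale

## Robot

A 6-joint arm with a two-finger parallel gripper is mounted at the origin on the work surface; the furniture and walls round the work are solid. World frame = base frame: x ahead of the robot, y to its left, z up, the work surface at z = 0. Lengths are in m, angles in degrees, forces in N, time in s.
With the tool pointing down it reaches from about 0.4 to 0.825 m from the base axis. Payload 7 kg.
Tool frame: the origin (TCP) lies at the centre of the arm's flange, where the gripper is bolted on; the fingertips stand 178 mm ahead of it and the grasp point (between the pads) lies 159 mm ahead of it (tip_reach is the distance from the TCP to the fingertips, in m); z points along the fingers, y is the line along which they close (so a half turn about z gives the same grasp; the last joint's range is limited). The gripper opens to 88 mm and grips with 3 to 60 N. Pads are 19 mm wide; open, the fingers measure 130 mm over their backs; the gripper's body (78 mm by 193 mm) begins 47 mm behind the grasp point.
Start: joints at [89.731, 20.546, 0.682, 0, -70.136, -16.507], TCP at [0.195, 0.646, 0.405] pointing down, gripper open.
Joint ranges: [-176.03, 176.03], [-82.01, 121.73], [-58.28, 71.71], [-173.87, 95.51], [-174.79, -0.11], [-173.66, 173.66]. Speed limits (degrees/s): [136.94, 136.94, 172.46, 180, 180, 180].

## Interface

Orientations are given as [roll, pitch, yaw] about the fixed x, y, z axes, in that order (R = Rz(yaw) Ry(pitch) Rx(roll)).
In Python, from plant import * gives the robot as it stands.
- The arm moves only by the shell command python3 -m handwheel 'ROWS'. ROWS is JSON, a list of rows, each a list of 7 numbers: the opening, from -1 (shut) to 1 (fully open), then the shift along the tool's x, y, z as a fraction of full scale, then the turn, a rotation vector about the tool's x, y, z as a fraction of full scale. A call has 1 to 5 rows; each row shifts and turns the commanded pose from where the row before left it, along the tool's axes as they then stand; what a row does not reach is not made up. Full scale, the value 1, is 0.025 m for a shift and 6 degrees for a turn. A row lasts 1/8 s, in which the tool goes at most 62.5 mm and 10.7 degrees, less where a joint would pass 70% of its speed; a pose out of reach is approached as far as the arm can. A call with a number of a shift or a turn outside -1 to 1 is refused whole. A call with a gripper value outside its range is refused whole. The fingers move at their own pace and stop on an object; the grip force is fixed at half the most. Time passes only in rows, so rows that do not move let the fingers close. It gives the time, the measured TCP pose, the force, the opening and the grip force at its end, in the units of the state.
- get_obs(): the state, without advancing time (a new reading comes with each control period).
- snapshot(name): name is "scene" or "top"; returns a dict with "color" (480x640x3 uint8, red, green, blue), "fx", "fy", "cx", "cy" (pixels), "R" (3x3) and "t" (3): a world point X has camera coordinates R X + t. Camera axes: x right, y down, z forward; pixel columns grow to the right and rows downward; lengths in m; the calibration is good to about 2 mm. A picture is of the moment at which its call begins. There is no depth.
- close_job(): hands the job in; it is judged then, once.
The state is a dict: "clock": time; "joint_pos": joint angles; "qvel": joint speeds; "tau": joint torques, N m; "tool_pos": TCP position; "orientation": TCP orientation; "force": force on the tool from outside, world axes, zero at the start; "moment": the same for the moment, N m; "opening": finger opening in m; "gripper_force": force on a finger pad.
Only numpy, scipy, OpenCV 4.12 (cv2) and the standard library are available. Lean on these libraries where they do the work, as an engineer would, in place of code of your own. Each camera call takes 0.05 s, during which the arm holds its last target. There are 200 camera calls.

## Task

Load the bench scale for its check: stack the four painted check weights upright in one straight column on the middle of its pan, largest at the bottom: blue first, then yellow, then red, and the small green one on top. Leave the dark, unpainted steel weight and the moon cake standing among them where they are.

Things in the scene. Friction and masses are not known exactly. Their poses are not given: they have to be found in the camera images.
- pan (a point): Centre of the top face of the square light-grey pan of the bench scale (pan 185 mm along x by 204 mm along y, top 70 mm above the table). The frame turns with the scale, z up; the scale's body reaches 187 mm toward -x (display end), 92 mm toward +x and 111 mm either side of this point, and is fixed in place. The pan does not sink under load.
- weight_blue_c (a point): Centre (half-way up) of the blue painted check weight: upright solid cylinder, 60 mm across, 32 mm high, flat top and bottom, small brass plug in the top; z is its axis. Stands on the table at the start; mass about 0.65 kg.
- weight_yellow_c (a point): Centre (half-way up) of the yellow painted check weight: upright solid cylinder, 52 mm across, 32 mm high, flat top and bottom, small brass plug in the top; z is its axis. Stands on the table at the start; mass about 0.49 kg.
- weight_red_c (a point): Centre (half-way up) of the red painted check weight: upright solid cylinder, 44 mm across, 32 mm high, flat top and bottom, small brass plug in the top; z is its axis. Stands on the table at the start; mass about 0.35 kg.
- weight_green_c (a point): Centre (half-way up) of the green painted check weight: upright solid cylinder, 36 mm across, 32 mm high, flat top and bottom, small brass plug in the top; z is its axis. Stands on the table at the start; mass about 0.23 kg.
- weight_bare_c (a point): Centre (half-way up) of the unpainted, dark-grey bare steel weight, cylinder 44 mm across, 32 mm high, upright on the table; a bystander, to be left alone.
- cake_c (a point): Centre (half-way up) of the golden-brown moon cake that stands among the weights: round, 73 mm across, 33 mm high; a bystander, to be left alone.
Not all that is in view belongs to the job. Of the things shaped like the part that bears weight_blue_c, the blue one is meant.

How it is judged:
By the outcome, as a careful person would: the job done as asked, in the order asked, and still so for the second after the job is handed in, with the robot touching nothing.
It also fails if it takes over 102 s, if anything falls off the work surface, if the arm or the gripper's body presses on something with over 40 N, if the wrist force passes 120 N, or if a joint passes its speed limit or range.

## Working session

There is one attempt and no reset: what is moved stays moved. The work goes in short steps, Python scripts to look and compute and a shell command to move; the robot and the scene stay as the last step left them, time stands still between calls to the robot, and variables do not carry over. Pictures are saved under pics/ and viewed, at most 14 in all, crops included, and the job is handed in when it is done.

```bash
mkdir -p pics; python3 - <<'E'
from plant import *
import cv2
o=get_obs();print({k:o[k] for k in('clock','tool_pos','orientation','opening')})
for n in('scene','top'):
    s=snapshot(n);cv2.imwrite(f'pics/{n}0.png',s['color'][:,:,::-1])
    print(n,s['fx'],s['cx'],s['cy'],s['R'],s['t'])
E
```

```text
{'clock': 0.0, 'tool_pos': array([0.19476823, 0.64608494, 0.40373477]), 'orientation': array([ 1.79905974e+02, -5.88490978e-03, -1.67814896e+01]), 'opening': 0.0873818148808086}
scene 514.8341048286691 316.01138941153334 249.95075225991116 [[ 5.66479815e-01 -8.24075612e-01  6.30776443e-05]
 [-5.19979065e-01 -3.57499450e-01 -7.75767951e-01]
 [ 6.39314000e-01  4.39424087e-01 -6.31018289e-01]] [-0.13940799  0.33621171  0.74831031]
top 539.2123741804412 317.4919137958712 244.19735238232028 [[-0.02425843 -0.99966379 -0.00915599]
 [-0.99351978  0.0251246  -0.11084767]
 [ 0.11104044  0.00640766 -0.99379523]] [0.14795445 0.46663033 1.19443701]
```

View pics/scene0.png

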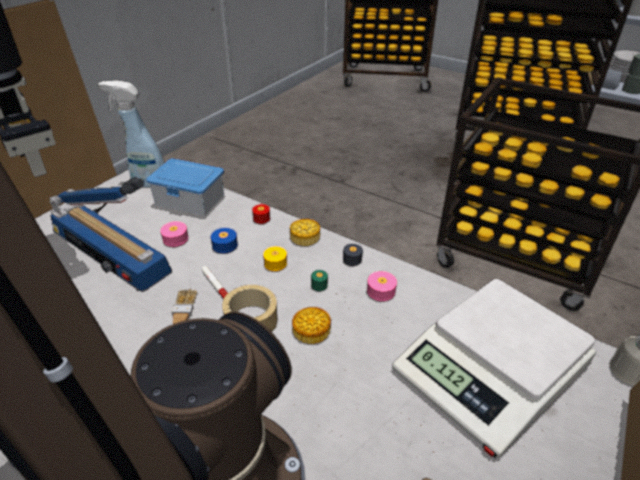

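View pics/top0.png

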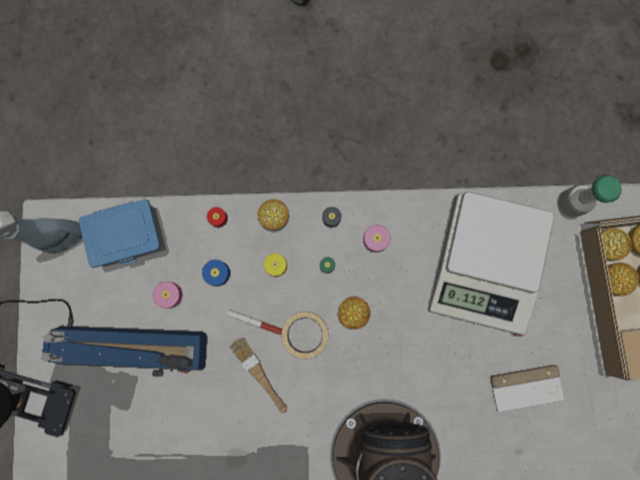

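The blue weight is at top px (215,272). The two pink ones at (166,294) and (376,238) have the same shape but the wrong colour. The others are yellow (275,265), red (216,216) and green (327,265). The bystanders are the bare steel weight (331,216) and the cake (273,214). The scale pan is around (500,241).

```bash
cat > h.py <<'E'
import numpy as np, cv2
from plant import *
def ray(s,u,v):
    d=np.array([(u-s['cx'])/s['fx'],(v-s['cy'])/s['fy'],1.]);R=np.array(s['R'])
    return -R.T@np.array(s['t']), R.T@d
def onplane(s,u,v,z):
    c,d=ray(s,u,v); return c+d*(z-c[2])/d[2]
def tri(s1,p1,s2,p2):
    c1,d1=ray(s1,*p1);c2,d2=ray(s2,*p2)
    k=np.linalg.lstsq(np.c_[d1,-d2],c2-c1,rcond=None)[0]
    return (c1+k[0]*d1+c2+k[1]*d2)/2
H={'blue':[(105,125,150)],'yellow':[(23,32,150)],'red':[(0,6,150),(174,180,150)],'green':[(60,95,90)],'pink':[(150,172,70)]}
def blobs(s,c,amin=60,amax=900):
    h=cv2.cvtColor(s['color'],cv2.COLOR_RGB2HSV);m=0
    for a,b,sat in H[c]: m=m|cv2.inRange(h,(a,sat,40),(b,255,255))
    m=cv2.morphologyEx(m,cv2.MORPH_CLOSE,np.ones((5,5)))
    cs=cv2.findContours(m,cv2.RETR_EXTERNAL,cv2.CHAIN_APPROX_NONE)[0]
    out=[]
    for k in cs:
        a=cv2.contourArea(k)
        if amin<a<amax:
            M=cv2.moments(k);out.append((M['m10']/a,M['m01']/a,a,cv2.minEnclosingCircle(k)[1]))
    return [tuple(round(float(x),1) for x in o) for o in out]
E
python3 - <<'E'
from h import *
S={n:snapshot(n) for n in('scene','top')}
for c in H:
    for n in S: print(c,n,blobs(S[n],c))
t=S['top']['color'];g=cv2.cvtColor(t,cv2.COLOR_RGB2GRAY)
cv2.imwrite('pics/crop_top.png',cv2.resize(t[180:340,140:400,::-1],None,fx=3,fy=3,interpolation=cv2.INTER_CUBIC))
a=cv2.resize(t[180:345,420:565,::-1],None,fx=3,fy=3,interpolation=cv2.INTER_CUBIC)
b=cv2.resize(S['scene']['color'][270:460,380:610,::-1],None,fx=2,fy=2)
im=np.zeros((495,435+460,3),np.uint8);im[:,:435]=a;im[:380,435:]=b
cv2.imwrite('pics/crop_scale.png',cv2.resize(im,None,fx=.88,fy=.88))
E
```

```text
blue scene [(223.7, 240.1, 464.5, 13.3), (92.6, 195.0, 472.5, 30.5)]
blue top [(215.5, 272.4, 465.5, 13.0)]
yellow scene [(573.2, 260.3, 129.0, 9.9), (274.7, 254.0, 252.5, 11.3), (551.5, 252.4, 97.5, 8.4), (526.4, 245.9, 81.0, 7.2), (507.0, 239.3, 67.0, 8.5), (304.6, 227.0, 152.0, 11.5), (491.8, 214.4, 110.5, 11.9), (468.5, 209.7, 80.0, 6.6), (491.9, 135.4, 87.0, 8.3), (563.4, 61.1, 62.5, 10.5), (545.0, 46.6, 83.0, 7.9)]
yellow top [(353.3, 312.8, 64.5, 7.9), (275.0, 264.5, 336.5, 10.9)]
red scene [(260.8, 213.3, 238.5, 10.0)]
red top [(271.0, 327.7, 60.5, 10.1), (216.7, 216.5, 246.0, 9.7)]
green scene [(318.9, 280.1, 235.5, 9.9)]
green top [(327.0, 264.7, 133.0, 7.0), (606.2, 188.2, 536.0, 13.9)]
pink scene [(381.2, 285.7, 701.5, 16.1), (174.1, 233.7, 528.0, 14.3)]
pink top [(167.2, 294.4, 528.0, 14.1)]
```

View pics/crop_top.png

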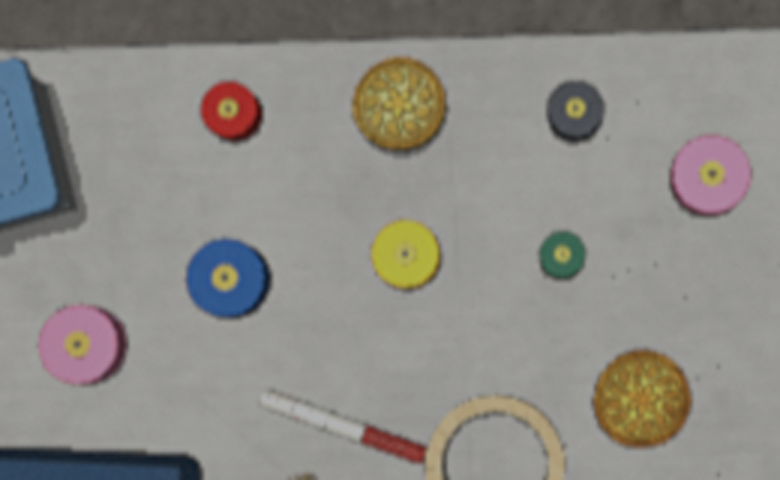

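View pics/crop_scale.png

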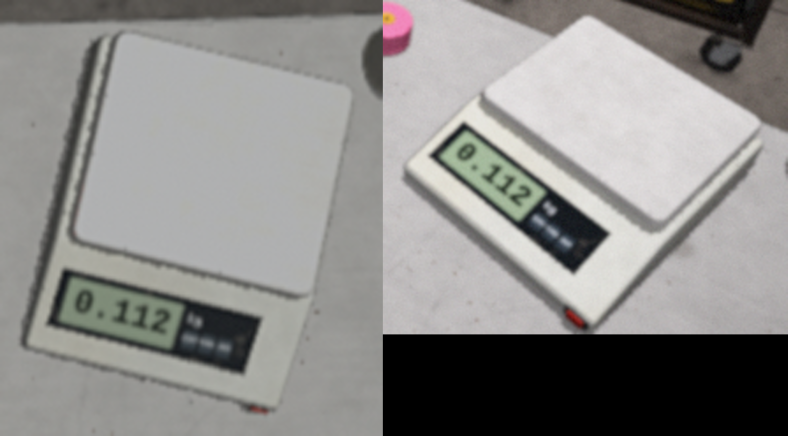

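The crop confirms it: the blue cylinder with the brass plug is at crop (227,277), which is top px (215.5,272). The pan corners in the top view are about (462,192), (554,213), (537,293) and (447,271).

```bash
cat >> h.py <<'E'
from scipy import ndimage
def plug(s,u,v,r):
    "brass plug centre: most unlike the paint (median) near the blob centre, on 4x upsampled patch"
    x0,y0=int(u-r),int(v-r);n=int(2*r+1)
    p=cv2.cvtColor(cv2.GaussianBlur(cv2.resize(s['color'][y0:y0+n,x0:x0+n],None,fx=4,fy=4,interpolation=cv2.INTER_CUBIC),(0,0),2),cv2.COLOR_RGB2LAB).astype(float)
    d=np.linalg.norm(p-np.median(p,axis=(0,1)),axis=2)
    w=np.clip(d-.4*d.max(),0,None)
    yy,xx=np.mgrid[:w.shape[0],:w.shape[1]]
    return x0+((w*xx).sum()/w.sum()+.5)/4-.5, y0+((w*yy).sum()/w.sum()+.5)/4-.5
E
python3 - <<'E'
from h import *
S,T=snapshot('scene'),snapshot('top')
P={'blue':((223.7,240.1),(215.5,272.4)),'yellow':((274.7,254),(275,264.5)),'red':((260.8,213.3),(216.7,216.5)),'green':((318.9,280.1),(327,264.7))}
for c,(a,b) in P.items():
    pt=plug(T,*b,5.5 if c!='green' else 4)
    print(c,'tri',tri(S,a,T,b).round(4),'mid16',onplane(T,*b,.018)[:2].round(4),'plug',np.round(pt,1),onplane(T,*pt,.032)[:2].round(4))
for n,p in(('bare',(331.5,216.5)),('cake',(273,214)),('pink',(376,238)),('pink2',(166,294)),('cake2',(353,312)),('box',(157,210)),('box2',(158,247))): print(n,onplane(T,*p,.032)[:2].round(3))
pt=[(462.4,191.7),(554.1,213.3),(536.7,292.9),(447.3,271.3)];ps=[(496.6,277.4),(596,340.5),(537.5,396),(436.4,324)]
C=[tri(S,b,T,a) for a,b in zip(pt,ps)];print(np.round(C,4),np.mean(C,0).round(4))
D=np.array([onplane(T,*p,.07) for p in pt]);print(D.round(4),D.mean(0).round(4),[np.linalg.norm(D[i]-D[i-1]).round(4) for i in range(4)])
E
```

```text
blue tri [0.4133 0.3696 0.0148] mid16 [0.4125 0.3696] plug [214.5 272.1] [0.4124 0.369 ]
yellow tri [0.4267 0.2326 0.0289] mid16 [0.4271 0.2341] plug [274.5 264. ] [0.4272 0.234 ]
red tri [0.5418 0.3663 0.0157] mid16 [0.541  0.3664] plug [215.6 215.7] [0.5406 0.3662]
green tri [0.4241 0.1156 0.0157] mid16 [0.4237 0.116 ] plug [326.9 264.2] [0.4238 0.1163]
bare [0.532 0.103]
cake [0.541 0.236]
pink [0.48  0.004]
pink2 [0.366 0.478]
cake2 [0.316 0.061]
box [0.557 0.5  ]
box2 [0.472 0.497]
[[ 0.576  -0.1903  0.0663]
 [ 0.5212 -0.3859  0.0643]
 [ 0.3484 -0.3352  0.0689]
 [ 0.4003 -0.1464  0.0657]] [ 0.4615 -0.2644  0.0663]
[[ 0.5735 -0.1858  0.07  ]
 [ 0.5202 -0.3833  0.07  ]
 [ 0.3479 -0.3334  0.07  ]
 [ 0.3991 -0.1437  0.07  ]] [ 0.4602 -0.2615  0.07  ] [np.float64(0.1794), np.float64(0.2046), np.float64(0.1795), np.float64(0.1965)]
```

```bash
python3 -m handwheel '[[1,0,0,0,0,0,-0.93],[1,0,0,0,0,0,-0.93],[1,0,0,0,0,0,-0.93]]'
python3 -m handwheel '[[1,0.72,0.92,0,0,0,0],[1,0.72,0.92,0,0,0,0],[1,0.72,0.92,0,0,0,0],[1,0.72,0.92,0,0,0,0],[1,0.72,0.92,0,0,0,0]]'
python3 -m handwheel '[[1,0.72,0.92,0.6,0,0,0],[1,0.72,0.92,0.6,0,0,0],[1,0.72,0.92,0.6,0,0,0],[1,0.72,0.92,0.6,0,0,0],[1,0.72,0.92,0.6,0,0,0]]'
python3 -m handwheel '[[1,0.72,0.92,0.6,0,0,0],[1,0.72,0.92,0.6,0,0,0],[1,0,0,0,0,0,0]]'
```

```text
clock: 0.68
tool_pos: [0.1948, 0.6462, 0.4045]
orientation: [180.0, 0.0, 0.1]
force: [0.4, -0.1, -0.3]
opening: 0.0877
gripper_force: 0.0
clock: 1.3
tool_pos: [0.2861, 0.5294, 0.4049]
orientation: [-180.0, -0.0, -0.1]
force: [0.6, -0.1, 0.3]
opening: 0.0877
gripper_force: 0.0
clock: 1.92
tool_pos: [0.3757, 0.4144, 0.3294]
orientation: [-180.0, -0.0, -0.1]
force: [0.4, 0.7, -0.4]
opening: 0.0873
gripper_force: 0.0
clock: 2.3
tool_pos: [0.4116, 0.3675, 0.2986]
orientation: [179.9, 0.1, -0.2]
force: [-0.2, 0.8, 0.4]
opening: 0.0876
gripper_force: 0.0
```

```bash
python3 -m handwheel '[[1,0.04,-0.06,1,0,0,0],[1,0,0,1,0,0,0],[1,0,0,1,0,0,0],[1,0,0,1,0,0,0],[1,0,0,0.62,0,0,0]]'
python3 -m handwheel '[[-1,0,0,0,0,0,0],[-1,0,0,0,0,0,0],[-1,0,0,0,0,0,0],[-1,0,0,0,0,0,0]]'
python3 - <<'E'
from h import *
cv2.imwrite('pics/g1.png',snapshot('scene')['color'][150:330,100:400,::-1].repeat(2,0).repeat(2,1))
E
```

```text
clock: 2.92
tool_pos: [0.4117, 0.3716, 0.1836]
orientation: [180.0, 0.0, -0.0]
force: [-0.4, 1.0, 0.3]
opening: 0.0875
gripper_force: 0.0
clock: 3.42
tool_pos: [0.4117, 0.3713, 0.185]
orientation: [180.0, -0.0, -0.0]
force: [-0.5, -3.7, 6.6]
opening: 0.0594
gripper_force: 30.0
```

View pics/g1.png

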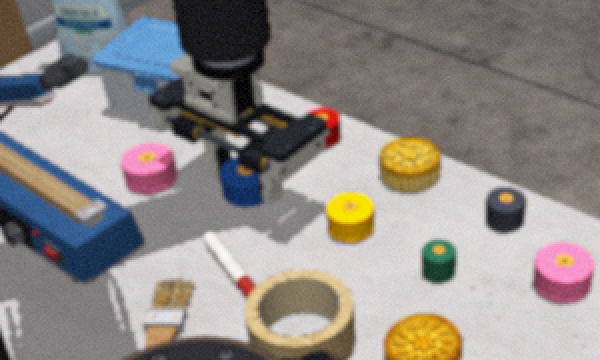

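The picture shows the gripper closed on the blue weight at crop (240,180), with its neighbours undisturbed. Next I lift it and carry it to the pan.

```bash
python3 -m handwheel '[[-1,0,0,-1,0,0,0],[-1,0,0,-1,0,0,0],[-1,0,0,-1,0,0,0],[-1,0,0.3,-1,0,0,0],[-1,0,0.7,-1,0,0,0]]'
python3 -m handwheel '[[-1,0.1,1,0,0,0,0],[-1,0.1,1,0,0,0,0],[-1,0.1,1,0,0,0,0],[-1,0.1,1,0,0,0,0],[-1,0.1,1,0,0,0,0]]'
python3 -m handwheel '[[-1,0.1,1,0,0,0,0],[-1,0.1,1,0,0,0,0],[-1,0.1,1,0,0,0,0],[-1,0.1,1,0,0,0,0],[-1,0.1,1,0,0,0,0]]'
python3 -m handwheel '[[-1,0.1,1,0,0,0,0],[-1,0.1,1,0,0,0,0],[-1,0.1,1,0,0,0,0],[-1,0.1,1,0,0,0,0],[-1,0.1,1,0,0,0,0]]'
python3 -m handwheel '[[-1,0.1,1,0,0,0,0],[-1,0.1,1,0,0,0,0],[-1,0.1,1,0,0,0,0],[-1,0.1,1,0,0,0,0],[-1,0.1,1,0,0,0,0]]'
python3 -m handwheel '[[-1,0,1,0,0,0,0],[-1,0,1,0,0,0,0],[-1,0,1,0,0,0,0],[-1,0,0.6,0,0,0,0],[-1,0,0,0,0,0,0]]'
```

```text
clock: 4.1
tool_pos: [0.4112, 0.3464, 0.3093]
orientation: [180.0, 0.1, -0.0]
force: [0.4, -0.1, -4.6]
opening: 0.0593
gripper_force: 30.0
clock: 4.72
tool_pos: [0.4242, 0.2197, 0.3088]
orientation: [180.0, 0.0, -0.1]
force: [-0.4, -0.5, -5.4]
opening: 0.0594
gripper_force: 30.0
clock: 5.35
tool_pos: [0.4363, 0.0948, 0.3089]
orientation: [180.0, 0.0, -0.1]
force: [-0.1, 0.1, -5.6]
opening: 0.0595
gripper_force: 30.0
clock: 5.98
tool_pos: [0.4485, -0.0302, 0.3089]
orientation: [180.0, 0.0, -0.1]
force: [0.6, 0.1, -4.4]
opening: 0.0594
gripper_force: 30.0
clock: 6.6
tool_pos: [0.4606, -0.1551, 0.3088]
orientation: [-180.0, 0.0, -0.1]
force: [-0.3, 0.1, -5.9]
opening: 0.0598
gripper_force: 30.0
clock: 7.22
tool_pos: [0.4607, -0.2446, 0.3087]
orientation: [-180.0, 0.0, -0.1]
force: [-0.5, 0.8, -4.9]
opening: 0.0597
gripper_force: 30.0
```

```bash
python3 -m handwheel '[[-1,0,0.68,0.3,0,0,0],[-1,0,0,0.9,0,0,0],[-1,0,0,0.7,0,0,0],[-1,0,0,0.16,0,0,0],[-1,0,0,0,0,0,0]]'
python3 -m handwheel '[[-1,0,0,0.06,0,0,0],[-1,0,0,0,0,0,0]]'
python3 -m handwheel '[[-1,0,0,0.06,0,0,0],[-1,0,0,0,0,0,0]]'
```

```text
clock: 7.85
tool_pos: [0.4614, -0.2605, 0.2577]
orientation: [180.0, 0.0, -0.0]
force: [-0.0, 0.2, -5.1]
opening: 0.0595
gripper_force: 30.0
clock: 8.1
tool_pos: [0.4614, -0.2604, 0.2567]
orientation: [180.0, -0.1, -0.0]
force: [1.4, 0.2, -5.2]
opening: 0.0595
gripper_force: 30.0
clock: 8.35
tool_pos: [0.4612, -0.2604, 0.2547]
orientation: [-180.0, -0.0, -0.0]
force: [0.2, -0.0, -5.3]
opening: 0.0594
gripper_force: 30.0
```

```bash
python3 -m handwheel '[[-1,0,0,0.06,0,0,0],[-1,0,0,0,0,0,0]]'
python3 -m handwheel '[[-1,0,0,0.04,0,0,0],[-1,0,0,0,0,0,0]]'
```

```text
clock: 8.6
tool_pos: [0.4613, -0.2604, 0.2545]
orientation: [180.0, -0.0, -0.0]
force: [-4.5, 4.1, 7.7]
opening: 0.0595
gripper_force: 30.0
clock: 8.85
tool_pos: [0.4612, -0.2603, 0.2544]
orientation: [180.0, -0.0, 0.0]
force: [-7.9, 6.8, 18.6]
opening: 0.0598
gripper_force: 30.0
```

```bash
python3 -m handwheel '[[-1,0,0,-0.06,0,0,0],[1,0,0,0,0,0,0],[1,0,0,0,0,0,0],[1,0,0,0,0,0,0],[1,0,0,-0.5,0,0,0]]'
python3 -m handwheel '[[1,0,0,-1,0,0,0],[1,0,0,-1,0,0,0],[1,0,-1,-0.2,0,0,0],[1,0,-1,0,0,0,0],[1,0,-1,0,0,0,0]]'
python3 -m handwheel '[[1,-0.1,-1,0,0,0,0],[1,-0.1,-1,0,0,0,0],[1,-0.1,-1,0,0,0,0],[1,-0.1,-1,0,0,0,0],[1,-0.1,-1,0,0,0,0]]'
python3 - <<'E'
from h import *
S,T=snapshot('scene'),snapshot('top')
cv2.imwrite('pics/p1.png',cv2.resize(T['color'][180:345,200:565,::-1],None,fx=2,fy=2))
for c in('blue','yellow'): print(c,blobs(S,c),blobs(T,c))
for b in blobs(T,'blue'):
    p=plug(T,b[0],b[1],5.5);print(p,onplane(T,*p,.102),onplane(T,b[0],b[1],.088))
    for a in blobs(S,'blue'): print(tri(S,a[:2],T,b[:2]))
E
```

```text
clock: 9.48
tool_pos: [0.461, -0.2604, 0.2658]
orientation: [-180.0, 0.1, -0.0]
force: [0.3, 0.2, -0.3]
opening: 0.0866
gripper_force: 0.0
clock: 10.1
tool_pos: [0.4614, -0.1848, 0.3223]
orientation: [180.0, -0.1, -0.0]
force: [0.0, 0.9, -0.1]
opening: 0.0873
gripper_force: 0.0
clock: 10.72
tool_pos: [0.4489, -0.0596, 0.3221]
orientation: [-180.0, -0.1, -0.0]
force: [-1.1, -1.0, 0.5]
opening: 0.0877
gripper_force: 0.0
blue [(160.2, 265.0, 262.0, 15.5)] [(505.2, 242.8, 292.0, 14.5)]
yellow [(313.4, 322.0, 171.0, 11.9), (573.1, 262.9, 129.0, 8.3), (274.6, 255.6, 293.0, 12.0), (551.6, 253.3, 110.5, 7.9), (580.5, 245.0, 68.5, 8.4), (527.1, 245.6, 94.0, 8.3), (506.6, 240.2, 90.0, 6.6), (534.8, 230.6, 78.5, 7.0), (303.6, 227.2, 241.0, 13.0), (512.5, 222.8, 75.5, 6.8), (490.6, 215.3, 108.5, 8.3), (520.1, 203.1, 72.5, 7.4), (600.1, 200.7, 74.0, 7.2), (573.7, 192.1, 100.5, 7.4), (546.7, 185.7, 65.0, 7.6), (608.5, 177.3, 60.5, 6.7), (533.4, 152.8, 110.0, 10.6), (492.0, 138.0, 92.5, 9.1), (563.8, 56.9, 79.5, 11.0), (583.0, 50.8, 83.0, 10.8), (544.7, 46.8, 104.0, 8.1), (525.5, 46.5, 125.0, 10.6)] []
(np.float64(504.6295967770006), np.float64(239.54832265783944)) [ 0.46161377 -0.26083261  0.102     ] [ 0.4561339  -0.26640125  0.088     ]
[ 0.21560433 -0.04611169  0.43422417]
```

View pics/p1.png

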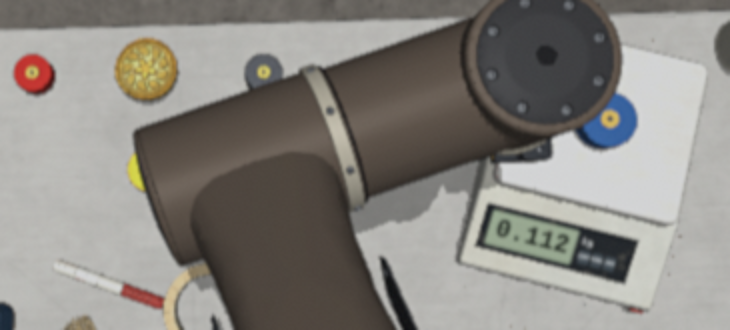

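The blue weight is on the pan. Its plug is at crop (610,119), which maps to (0.4616,-0.2608) and matches the tool. Next is yellow.

```bash
python3 -m handwheel '[[1,-0.08,-1,0,0,0,0],[1,-0.08,-1,0,0,0,0],[1,-0.08,-1,0,0,0,0],[1,-0.08,-1,0,0,0,0],[1,-0.08,-1,0,0,0,0]]'
python3 -m handwheel '[[1,-0.08,-1,0,0,0,0],[1,-0.08,-1,0,0,0,0],[1,-0.08,-1,0,0,0,0],[1,-0.08,-1,0,0,0,0],[1,-0.08,-1,0,0,0,0]]'
python3 -m handwheel '[[1,-0.06,-1,0,0,0,0],[1,0,-0.6,0.4,0,0,0],[1,0,0,0,0,0,0]]'
```

```text
clock: 11.45
tool_pos: [0.4391, 0.0651, 0.3219]
orientation: [-180.0, -0.0, -0.0]
force: [0.0, 0.4, -0.3]
opening: 0.0881
gripper_force: 0.0
clock: 12.08
tool_pos: [0.4293, 0.1902, 0.3219]
orientation: [-180.0, -0.0, -0.0]
force: [0.9, -0.4, -0.8]
opening: 0.0873
gripper_force: 0.0
clock: 12.45
tool_pos: [0.4275, 0.2298, 0.3102]
orientation: [179.9, 0.1, 0.0]
force: [-0.7, -0.3, 0.2]
opening: 0.0877
gripper_force: 0.0
```

```bash
python3 -m handwheel '[[1,0,-0.16,1,0,0,0],[1,0,0,1,0,0,0],[1,0,0,1,0,0,0],[1,0,0,1,0,0,0],[1,0,0,0.7,0,0,0]]'
python3 -m handwheel '[[1,0,0,0.34,0,0,0],[-1,0,0,0,0,0,0],[-1,0,0,0,0,0,0],[-1,0,0,0,0,0,0],[-1,0,0,0,0,0,0]]'
```

```text
clock: 13.08
tool_pos: [0.4275, 0.2324, 0.1926]
orientation: [179.9, 0.1, -0.1]
force: [1.1, -0.2, 0.1]
opening: 0.0877
gripper_force: 0.0
clock: 13.7
tool_pos: [0.4277, 0.2337, 0.1856]
orientation: [-180.0, -0.0, -0.0]
force: [-0.8, 0.8, 0.8]
opening: 0.0532
gripper_force: 2.6
```

```bash
python3 -m handwheel '[[-1,0,0,0,0,0,0],[-1,0,0,-1,0,0,0],[-1,0,0,-1,0,0,0],[-1,0,0,-1,0,0,0],[-1,0,0,-1,0,0,0]]'
python3 -m handwheel '[[-1,0,0.5,-1,0,0,0],[-1,0.1,1,-0.6,0,0,0],[-1,0.1,1,0,0,0,0],[-1,0.1,1,0,0,0,0],[-1,0.1,1,0,0,0,0]]'
python3 -m handwheel '[[-1,0.1,1,0,0,0,0],[-1,0.1,1,0,0,0,0],[-1,0.1,1,0,0,0,0],[-1,0.1,1,0,0,0,0],[-1,0.1,1,0,0,0,0]]'
python3 -m handwheel '[[-1,0.1,1,0,0,0,0],[-1,0.1,1,0,0,0,0],[-1,0.1,1,0,0,0,0],[-1,0.1,1,0,0,0,0],[-1,0,1,0,0,0,0]]'
python3 -m handwheel '[[-1,0,1,0,0,0,0],[-1,0,1,0,0,0,0],[-1,0,1,0,0,0,0],[-1,0,1,0,0,0,0],[-1,0,0.7,0,0,0,0]]'
python3 -m handwheel '[[-1,0,0,0,0,0,0]]'
```

```text
clock: 14.32
tool_pos: [0.4269, 0.233, 0.2851]
orientation: [179.9, 0.1, -0.1]
force: [0.1, 0.1, -5.9]
opening: 0.0513
gripper_force: 30.0
clock: 14.95
tool_pos: [0.4368, 0.1199, 0.3243]
orientation: [180.0, 0.1, -0.1]
force: [0.8, -1.0, -5.8]
opening: 0.051
gripper_force: 30.0
clock: 15.58
tool_pos: [0.4491, -0.0049, 0.3243]
orientation: [180.0, 0.1, -0.1]
force: [0.4, 0.4, -5.1]
opening: 0.0512
gripper_force: 30.0
clock: 16.2
tool_pos: [0.4591, -0.1297, 0.3242]
orientation: [-180.0, 0.1, -0.1]
force: [0.4, -0.1, -6.2]
opening: 0.0517
gripper_force: 30.0
clock: 16.82
tool_pos: [0.4591, -0.2472, 0.3242]
orientation: [-180.0, 0.1, -0.1]
force: [1.5, -0.2, -5.8]
opening: 0.0514
gripper_force: 30.0
clock: 16.95
tool_pos: [0.4593, -0.2472, 0.3244]
orientation: [-180.0, 0.1, -0.1]
force: [0.3, 0.6, -5.4]
opening: 0.0512
gripper_force: 30.0
```

```bash
python3 -m handwheel '[[-1,0.08,0.54,0,0,0,0],[-1,0,0,0.8,0,0,0],[-1,0,0,0.5,0,0,0],[-1,0,0,0,0,0,0]]'
python3 -m handwheel '[[-1,0,0,0.05,0,0,0],[-1,0,0,0,0,0,0]]'
python3 -m handwheel '[[-1,0,0,0.05,0,0,0],[-1,0,0,0,0,0,0]]'
python3 -m handwheel '[[-1,0,0,0.05,0,0,0],[-1,0,0,0,0,0,0]]'
```

```text
clock: 17.45
tool_pos: [0.4614, -0.2597, 0.2916]
orientation: [-180.0, 0.1, -0.0]
force: [-0.5, -0.3, -5.1]
opening: 0.0512
gripper_force: 30.0
clock: 17.7
tool_pos: [0.462, -0.2599, 0.2919]
orientation: [180.0, -0.0, -0.0]
force: [0.2, 0.3, -5.5]
opening: 0.0517
gripper_force: 30.0
clock: 17.95
tool_pos: [0.4617, -0.2599, 0.2903]
orientation: [180.0, -0.0, -0.0]
force: [0.3, 0.4, -4.7]
opening: 0.0512
gripper_force: 30.0
clock: 18.2
tool_pos: [0.4617, -0.2599, 0.2888]
orientation: [-180.0, 0.0, -0.0]
force: [1.1, 0.4, -6.5]
opening: 0.0517
gripper_force: 30.0
```

```bash
python3 -m handwheel '[[-1,0,0.02,0.05,0,0,0],[-1,0,0,0,0,0,0]]'
python3 -m handwheel '[[-1,0,0,0.05,0,0,0],[-1,0,0,0,0,0,0]]'
```

```text
clock: 18.45
tool_pos: [0.4617, -0.2605, 0.2875]
orientation: [-180.0, 0.0, -0.0]
force: [0.3, 0.3, -5.1]
opening: 0.0515
gripper_force: 30.0
clock: 18.7
tool_pos: [0.4618, -0.2604, 0.2872]
orientation: [180.0, -0.0, -0.0]
force: [-4.2, 2.3, 3.6]
opening: 0.0515
gripper_force: 30.0
```

```bash
python3 -m handwheel '[[1,0,0,0,0,0,0],[1,0,0,0,0,0,0],[1,0,0,0,0,0,0],[1,0,0,-0.5,0,0,0],[1,0,0,-1,0,0,0]]'
python3 -m handwheel '[[1,0,0,-0.8,0,0,0],[1,0.1,-1,0,0,0,0],[1,0.1,-1,0,0,0,0],[1,0.1,-1,0,0,0,0],[1,0.1,-1,0,0,0,0]]'
python3 -m handwheel '[[1,0.1,-1,0,0,0,0],[1,0.1,-1,0,0,0,0],[1,0.1,-1,0,0,0,0],[1,0.1,-1,0,0,0,0],[1,0.1,-1,0,0,0,0]]'
python3 - <<'E'
from h import *
S,T=snapshot('scene'),snapshot('top')
a=T['color'][180:345,420:565,::-1];b=S['color'][240:405,400:640,::-1]
cv2.imwrite('pics/p2.png',cv2.resize(np.hstack([a,b]),None,fx=2,fy=2))
for b in blobs(T,'yellow'):
  if b[0]>450:
    p=plug(T,b[0],b[1],5.);print(b,p,onplane(T,*p,.134),onplane(T,b[0],b[1],.118))
print(blobs(T,'red'))
E
```

```text
clock: 19.32
tool_pos: [0.4616, -0.2604, 0.3242]
orientation: [-180.0, 0.1, -0.0]
force: [1.2, -0.8, 0.4]
opening: 0.087
gripper_force: 0.0
clock: 19.95
tool_pos: [0.472, -0.1597, 0.3449]
orientation: [180.0, -0.1, -0.0]
force: [0.9, -0.7, 0.2]
opening: 0.0878
gripper_force: 0.0
clock: 20.58
tool_pos: [0.4846, -0.0346, 0.3449]
orientation: [-180.0, -0.1, -0.0]
force: [0.6, -0.3, -0.8]
opening: 0.0874
gripper_force: 0.0
(508.8, 238.1, 416.5, 12.5) (np.float64(509.70927147635257), np.float64(237.47502056706392)) [ 0.46207365 -0.26058337  0.134     ] [ 0.46265188 -0.26423474  0.118     ]
[(216.7, 216.5, 247.5, 9.8)]
```

View pics/p2.png

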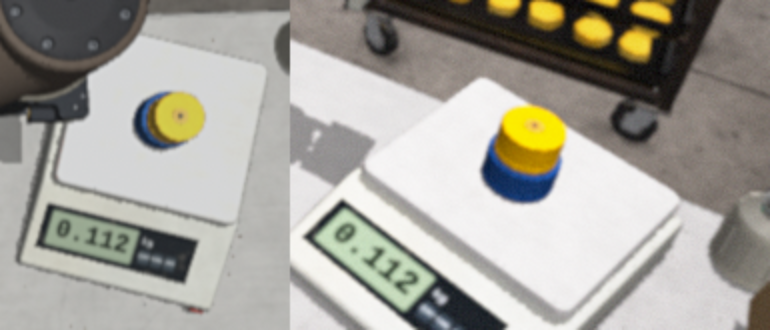

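Yellow sits centred on blue: its plug is at crop (180,115), which maps to (0.4621,-0.2606). Next is red.

```bash
python3 -m handwheel '[[1,0.14,-1,0,0,0,0],[1,0.14,-1,0,0,0,0],[1,0.14,-1,0,0,0,0],[1,0.14,-1,0,0,0,0],[1,0.14,-1,0,0,0,0]]'
python3 -m handwheel '[[1,0.14,-1,0,0,0,0],[1,0.14,-1,0,0,0,0],[1,0.14,-1,0,0,0,0],[1,0.14,-1,0,0,0,0],[1,0.14,-1,0,0,0,0]]'
python3 -m handwheel '[[1,0.14,-1,0,0,0,0],[1,0.14,-1,0,0,0,0],[1,0.14,-1,0.3,0,0,0],[1,0.14,-1,0.5,0,0,0],[1,0.14,-1,0.6,0,0,0]]'
python3 -m handwheel '[[1,0.14,-0.9,0.6,0,0,0],[1,0,0,0,0,0,0]]'
```

```text
clock: 21.3
tool_pos: [0.5022, 0.0899, 0.3446]
orientation: [-180.0, -0.0, -0.0]
force: [-1.1, -0.9, 0.4]
opening: 0.0876
gripper_force: 0.0
clock: 21.92
tool_pos: [0.5198, 0.2159, 0.344]
orientation: [-180.0, -0.0, -0.0]
force: [0.7, 0.6, 0.7]
opening: 0.0876
gripper_force: 0.0
clock: 22.55
tool_pos: [0.5372, 0.3412, 0.3076]
orientation: [180.0, 0.0, -0.0]
force: [-0.3, 0.1, 0.0]
opening: 0.0877
gripper_force: 0.0
clock: 22.8
tool_pos: [0.5404, 0.3636, 0.2912]
orientation: [179.9, 0.1, 0.0]
force: [-0.1, 0.1, 0.9]
opening: 0.0875
gripper_force: 0.0
```

Down 0.106 (4.25 units), y +0.0026, then grip.

```bash
python3 -m handwheel '[[1,0.02,-0.1,1,0,0,0],[1,0,0,1,0,0,0],[1,0,0,1,0,0,0],[1,0,0,0.9,0,0,0],[1,0,0,0.34,0,0,0]]'
python3 -m handwheel '[[-1,0,0,0,0,0,0],[-1,0,0,0,0,0,0],[-1,0,0,0,0,0,0],[-1,0,0,0,0,0,0],[-1,0,0,0,0,0,0]]'
python3 -m handwheel '[[-1,0,0,0,0,0,0]]'
```

```text
clock: 23.42
tool_pos: [0.5409, 0.3639, 0.1866]
orientation: [179.9, 0.1, -0.1]
force: [-0.6, -0.5, 0.1]
opening: 0.0874
gripper_force: 0.0
clock: 24.05
tool_pos: [0.5413, 0.3649, 0.1884]
orientation: [-179.9, -0.0, -0.0]
force: [0.1, -0.6, 2.4]
opening: 0.043
gripper_force: 30.6
clock: 24.18
tool_pos: [0.5413, 0.3649, 0.1884]
orientation: [-180.0, -0.0, -0.0]
force: [-0.5, 1.8, 2.7]
opening: 0.0432
gripper_force: 30.0
```

```bash
python3 -m handwheel '[[-1,0,0,-1,0,0,0],[-1,0,0,-1,0,0,0],[-1,0,0,-1,0,0,0],[-1,0,0,-1,0,0,0],[-1,0,0.5,-1,0,0,0]]'
python3 -m handwheel '[[-1,-0.14,1,-1,0,0,0],[-1,-0.14,1,-0.9,0,0,0],[-1,-0.14,1,0,0,0,0],[-1,-0.14,1,0,0,0,0],[-1,-0.14,1,0,0,0,0]]'
python3 -m handwheel '[[-1,-0.14,1,0,0,0,0],[-1,-0.14,1,0,0,0,0],[-1,-0.14,1,0,0,0,0],[-1,-0.14,1,0,0,0,0],[-1,-0.14,1,0,0,0,0]]'
python3 -m handwheel '[[-1,-0.14,1,0,0,0,0],[-1,-0.14,1,0,0,0,0],[-1,-0.14,1,0,0,0,0],[-1,-0.14,1,0,0,0,0],[-1,-0.14,1,0,0,0,0]]'
python3 -m handwheel '[[-1,-0.14,1,0,0,0,0],[-1,-0.14,1,0,0,0,0],[-1,-0.14,1,0,0,0,0],[-1,-0.14,1,0,0,0,0],[-1,-0.14,1,0,0,0,0]]'
python3 -m handwheel '[[-1,-0.14,1,0,0,0,0],[-1,-0.14,1,0,0,0,0],[-1,0,1,0,0,0,0],[-1,0,1,0,0,0,0],[-1,0,0,0,0,0,0]]'
```

```text
clock: 24.8
tool_pos: [0.5407, 0.352, 0.3126]
orientation: [179.9, 0.1, -0.0]
force: [0.4, 0.6, -3.9]
opening: 0.0436
gripper_force: 30.0
clock: 25.42
tool_pos: [0.523, 0.2252, 0.359]
orientation: [179.9, 0.1, -0.0]
force: [0.0, -0.1, -3.2]
opening: 0.0437
gripper_force: 30.0
clock: 26.05
tool_pos: [0.5057, 0.1004, 0.3605]
orientation: [-180.0, -0.0, -0.0]
force: [0.9, 0.7, -3.6]
opening: 0.0428
gripper_force: 30.0
clock: 26.68
tool_pos: [0.4879, -0.0245, 0.3605]
orientation: [-180.0, -0.0, -0.0]
force: [0.6, 0.8, -3.6]
opening: 0.0433
gripper_force: 30.0
clock: 27.3
tool_pos: [0.4701, -0.1494, 0.3605]
orientation: [180.0, -0.0, -0.0]
force: [1.0, -0.0, -3.1]
opening: 0.0435
gripper_force: 30.0
clock: 27.92
tool_pos: [0.4631, -0.2497, 0.3602]
orientation: [180.0, 0.0, -0.2]
force: [-0.5, -0.2, -4.0]
opening: 0.0433
gripper_force: 30.0
```

```bash
python3 -m handwheel '[[-1,-0.05,0.44,0,0,0,0],[-1,0,0,0.8,0,0,0],[-1,0,0,0.5,0,0,0],[-1,0,0,0,0,0,0]]'
python3 -m handwheel '[[-1,0,0,0.08,0,0,0],[-1,0,0,0,0,0,0]]'
python3 -m handwheel '[[-1,0,0,0.05,0,0,0],[-1,0,0,0,0,0,0]]'
python3 -m handwheel '[[-1,0,0,0.05,0,0,0],[-1,0,0,0,0,0,0]]'
```

```text
clock: 28.42
tool_pos: [0.4621, -0.2588, 0.327]
orientation: [-180.0, 0.1, -0.0]
force: [0.1, 0.3, -3.7]
opening: 0.0434
gripper_force: 30.0
clock: 28.68
tool_pos: [0.4627, -0.2589, 0.3264]
orientation: [180.0, -0.0, -0.0]
force: [-0.2, -0.0, -3.6]
opening: 0.0433
gripper_force: 30.0
clock: 28.92
tool_pos: [0.4625, -0.2589, 0.3248]
orientation: [180.0, -0.0, -0.0]
force: [-0.5, -0.6, -4.1]
opening: 0.0432
gripper_force: 30.0
clock: 29.18
tool_pos: [0.4625, -0.2589, 0.3233]
orientation: [-180.0, 0.0, -0.0]
force: [0.5, -0.8, -4.1]
opening: 0.0431
gripper_force: 30.0
```

```bash
python3 -m handwheel '[[-1,-0.02,0.06,0.05,0,0,0],[-1,0,0,0,0,0,0]]'
python3 -m handwheel '[[-1,0,0,0.05,0,0,0],[-1,0,0,0,0,0,0]]'
```

```text
clock: 29.42
tool_pos: [0.4619, -0.2605, 0.322]
orientation: [-180.0, 0.0, -0.0]
force: [0.2, -0.6, -3.8]
opening: 0.0432
gripper_force: 30.0
clock: 29.68
tool_pos: [0.462, -0.2605, 0.3218]
orientation: [180.0, -0.0, -0.0]
force: [-2.9, 2.5, 4.0]
opening: 0.0436
gripper_force: 30.0
```

```bash
python3 -m handwheel '[[1,0,0,0,0,0,0],[1,0,0,0,0,0,0],[1,0,0,0,0,0,0],[1,0,0,-0.5,0,0,0],[1,0,0,-1,0,0,0]]'
python3 -m handwheel '[[1,0,0,-0.8,0,0,0],[1,-0.1,-1,0,0,0,0],[1,-0.1,-1,0,0,0,0],[1,-0.1,-1,0,0,0,0],[1,-0.1,-1,0,0,0,0]]'
python3 -m handwheel '[[1,-0.1,-1,0,0,0,0],[1,-0.1,-1,0,0,0,0],[1,-0.1,-1,0,0,0,0],[1,-0.1,-1,0,0,0,0],[1,-0.1,-1,0,0,0,0]]'
python3 - <<'E'
from h import *
S,T=snapshot('scene'),snapshot('top')
a=T['color'][180:345,420:565,::-1];b=S['color'][240:405,400:640,::-1]
cv2.imwrite('pics/p3.png',cv2.resize(np.hstack([a,b]),None,fx=2,fy=2))
for b in blobs(T,'red'):
  if b[0]>450:
    p=plug(T,b[0],b[1],5.);print(b,p,onplane(T,*p,.166),onplane(T,b[0],b[1],.15))
E
```

```text
clock: 30.3
tool_pos: [0.4619, -0.2604, 0.3587]
orientation: [-180.0, 0.1, -0.0]
force: [0.5, 1.0, 0.2]
opening: 0.086
gripper_force: 0.0
clock: 30.92
tool_pos: [0.452, -0.1597, 0.3794]
orientation: [180.0, -0.1, -0.0]
force: [-0.0, -0.7, 0.1]
opening: 0.088
gripper_force: 0.0
clock: 31.55
tool_pos: [0.4396, -0.0346, 0.3794]
orientation: [-180.0, -0.1, -0.0]
force: [1.2, 0.4, 0.1]
opening: 0.0875
gripper_force: 0.0
(512.9, 236.5, 355.5, 12.2) (np.float64(515.0709082427836), np.float64(235.34981356874795)) [ 0.46239318 -0.26029124  0.166     ] [ 0.46205767 -0.26153826  0.15      ]
```

View pics/p3.png

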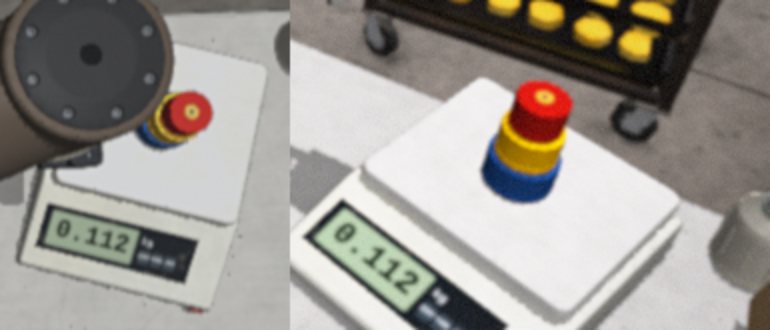

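Red is centred on the column, with its plug at crop (190,111). Next is green.

```bash
python3 -m handwheel '[[1,-0.1,-1,0,0,0,0],[1,-0.1,-1,0,0,0,0],[1,-0.1,-1,0.5,0,0,0],[1,-0.1,-1,0.8,0,0,0],[1,-0.1,-1,0.8,0,0,0]]'
python3 -m handwheel '[[1,-0.13,-1,1,0,0,0],[1,0,0,0.5,0,0,0],[1,0,0,0,0,0,0]]'
```

```text
clock: 32.28
tool_pos: [0.4274, 0.0901, 0.3262]
orientation: [-180.0, -0.1, -0.0]
force: [-0.2, 0.6, -0.2]
opening: 0.0876
gripper_force: 0.0
clock: 32.65
tool_pos: [0.424, 0.1142, 0.2881]
orientation: [179.9, 0.1, -0.0]
force: [0.2, 0.3, 0.5]
opening: 0.0876
gripper_force: 0.0
```

```bash
python3 -m handwheel '[[1,0,-0.08,1,0,0,0],[1,0,0,1,0,0,0],[1,0,0,1,0,0,0],[1,0,0,0.8,0,0,0],[1,0,0,0.3,0,0,0]]'
python3 -m handwheel '[[-1,0,0,0,0,0,0],[-1,0,0,0,0,0,0],[-1,0,0,0,0,0,0],[-1,0,0,0,0,0,0],[-1,0,0,0,0,0,0]]'
python3 -m handwheel '[[-1,0,0,0,0,0,0],[-1,0,0,0,0,0,0]]'
```

```text
clock: 33.28
tool_pos: [0.4244, 0.116, 0.1858]
orientation: [180.0, 0.0, -0.1]
force: [-0.0, 0.0, 0.6]
opening: 0.0874
gripper_force: 0.0
clock: 33.9
tool_pos: [0.424, 0.1167, 0.1861]
orientation: [-180.0, -0.0, -0.0]
force: [0.4, -0.0, -0.3]
opening: 0.0434
gripper_force: 0.0
clock: 34.15
tool_pos: [0.424, 0.1166, 0.186]
orientation: [180.0, -0.0, -0.0]
force: [-0.7, 0.0, 2.9]
opening: 0.0352
gripper_force: 30.0
```

```bash
python3 -m handwheel '[[-1,0,0,-1,0,0,0],[-1,0,0,-1,0,0,0],[-1,0,0,-1,0,0,0],[-1,0,0,-1,0,0,0],[-1,0,0.5,-1,0,0,0]]'
python3 -m handwheel '[[-1,0.1,1,-1,0,0,0],[-1,0.1,1,-1,0,0,0],[-1,0.1,1,-1,0,0,0],[-1,0.1,1,-0.3,0,0,0],[-1,0.1,1,0,0,0,0]]'
python3 -m handwheel '[[-1,0.1,1,0,0,0,0],[-1,0.1,1,0,0,0,0],[-1,0.1,1,0,0,0,0],[-1,0.1,1,0,0,0,0],[-1,0.1,1,0,0,0,0]]'
python3 -m handwheel '[[-1,0.1,1,0,0,0,0],[-1,0.1,1,0,0,0,0],[-1,0.1,1,0,0,0,0],[-1,0.1,0.9,0,0,0,0],[-1,0,0,0,0,0,0]]'
```

```text
clock: 34.78
tool_pos: [0.4238, 0.1042, 0.3114]
orientation: [180.0, 0.0, 0.0]
force: [-0.1, -0.6, -2.7]
opening: 0.0351
gripper_force: 30.0
clock: 35.4
tool_pos: [0.4362, -0.0217, 0.3938]
orientation: [-180.0, -0.0, -0.0]
force: [0.9, 0.2, -2.3]
opening: 0.0355
gripper_force: 30.0
clock: 36.02
tool_pos: [0.4485, -0.1467, 0.3928]
orientation: [-180.0, 0.1, -0.1]
force: [-0.5, 0.6, -2.9]
opening: 0.0355
gripper_force: 30.0
clock: 36.65
tool_pos: [0.4586, -0.2444, 0.3925]
orientation: [-180.0, 0.1, -0.2]
force: [-0.8, 1.5, -3.0]
opening: 0.0357
gripper_force: 30.0
```

```bash
python3 -m handwheel '[[-1,0.14,0.64,0,0,0,0],[-1,0,0,0.8,0,0,0],[-1,0,0,0.5,0,0,0],[-1,0,0,0,0,0,0]]'
python3 -m handwheel '[[-1,0,0,0.05,0,0,0],[-1,0,0,0,0,0,0]]'
python3 -m handwheel '[[-1,0,0,0.05,0,0,0],[-1,0,0,0,0,0,0]]'
```

```text
clock: 37.15
tool_pos: [0.462, -0.2592, 0.3599]
orientation: [-180.0, 0.1, -0.0]
force: [-0.5, 0.0, -2.2]
opening: 0.0352
gripper_force: 30.0
clock: 37.4
tool_pos: [0.4625, -0.2594, 0.3602]
orientation: [180.0, -0.1, -0.0]
force: [0.1, -1.2, -2.1]
opening: 0.0352
gripper_force: 30.0
clock: 37.65
tool_pos: [0.4623, -0.2594, 0.3585]
orientation: [180.0, -0.0, -0.0]
force: [-0.1, -0.6, -2.3]
opening: 0.0352
gripper_force: 30.0
```

```bash
python3 -m handwheel '[[-1,0,0.04,0.1,0,0,0],[-1,0,0,0.06,0,0,0],[-1,0,0,0,0,0,0]]'
python3 -m handwheel '[[-1,0,0,0.04,0,0,0],[-1,0,0,0,0,0,0]]'
python3 -m handwheel '[[-1,0,0,0.04,0,0,0],[-1,0,0,0,0,0,0]]'
```

```text
clock: 38.02
tool_pos: [0.4622, -0.2605, 0.3542]
orientation: [-180.0, 0.0, -0.0]
force: [-0.1, -0.7, -2.4]
opening: 0.0356
gripper_force: 30.0
clock: 38.28
tool_pos: [0.4623, -0.2604, 0.3534]
orientation: [-180.0, 0.0, -0.0]
force: [0.3, -0.5, -2.5]
opening: 0.0352
gripper_force: 30.0
clock: 38.52
tool_pos: [0.4623, -0.2604, 0.3523]
orientation: [-180.0, 0.0, -0.0]
force: [0.1, -0.3, -2.7]
opening: 0.0357
gripper_force: 30.0
```

```bash
python3 -m handwheel '[[-1,0,0,0.04,0,0,0],[-1,0,0,0,0,0,0]]'
```

```text
clock: 38.78
tool_pos: [0.4623, -0.2604, 0.3515]
orientation: [180.0, -0.0, -0.0]
force: [0.3, 0.2, -0.8]
opening: 0.0353
gripper_force: 30.0
```

Contact is beginning, so I nudge slightly lower and release.

```bash
python3 -m handwheel '[[-1,0,0,0.02,0,0,0],[-1,0,0,0,0,0,0]]'
python3 -m handwheel '[[1,0,0,0,0,0,0],[1,0,0,0,0,0,0],[1,0,0,0,0,0,0],[1,0,0,-0.5,0,0,0],[1,0,0,-1,0,0,0]]'
python3 -m handwheel '[[1,0,0,-1,0,0,0],[1,0,-1,-0.3,0,0,0],[1,0,-1,0,0,0,0],[1,0,-1,0,0,0,0],[1,0,-1,0,0,0,0]]'
python3 -m handwheel '[[1,0,-1,0,0,0,0],[1,0,-1,0,0,0,0],[1,0,-1,0,0,0,0],[1,0,-1,0,0,0,0],[1,0,0,0,0,0,0]]'
python3 - <<'E'
from h import *
S,T=snapshot('scene'),snapshot('top')
a=T['color'][180:345,420:565,::-1];b=S['color'][240:405,400:640,::-1]
cv2.imwrite('pics/p4.png',cv2.resize(np.hstack([a,b]),None,fx=2,fy=2))
cv2.imwrite('pics/p5.png',S['color'][:,:,::-1])
for b in blobs(T,'green'):
  if 450<b[0]<580:
    p=plug(T,b[0],b[1],4.);print(b,p,onplane(T,*p,.198))
E
```

```text
clock: 39.02
tool_pos: [0.4624, -0.2605, 0.3515]
orientation: [180.0, -0.0, -0.0]
force: [-1.9, 0.7, 6.1]
opening: 0.0352
gripper_force: 30.0
clock: 39.65
tool_pos: [0.4621, -0.2604, 0.3887]
orientation: [-180.0, 0.1, -0.0]
force: [-0.0, -0.5, 0.1]
opening: 0.0795
gripper_force: 0.0
clock: 40.28
tool_pos: [0.4623, -0.1597, 0.422]
orientation: [180.0, -0.1, -0.0]
force: [0.1, 0.1, 0.3]
opening: 0.0878
gripper_force: 0.0
clock: 40.9
tool_pos: [0.4625, -0.0594, 0.4219]
orientation: [-180.0, -0.1, 0.1]
force: [0.6, -0.1, 0.0]
opening: 0.0876
gripper_force: 0.0
(518.4, 234.0, 242.5, 10.3) (np.float64(520.6828260786531), np.float64(232.77024759111248)) [ 0.46335315 -0.25989611  0.198     ]
```

View pics/p4.png

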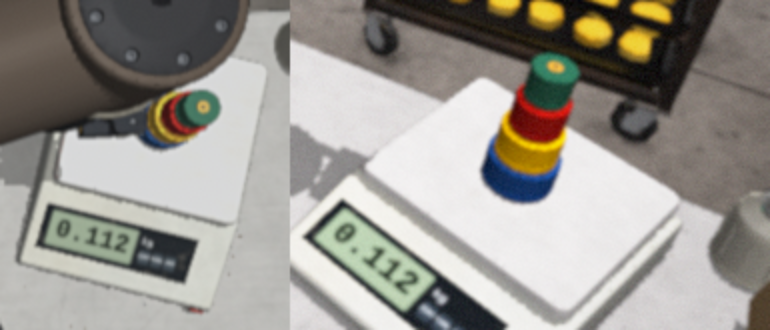

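View pics/p5.png

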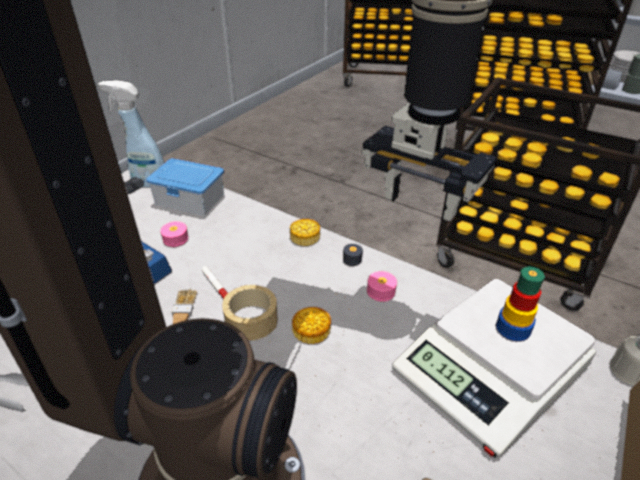

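The column stands straight on the pan: the green plug is at crop (203,107), within about 2 mm of the blue plug. The bare weight at (352,254) and the cake at (305,231) have not moved, and the gripper is clear. Handing in.

```bash
python3 -c "
from plant import *
print(close_job())"
```

```text
the job is handed in; nothing more can be done
None
```

The four weights stand in a straight column on the middle of the pan (blue, yellow, red, green from the bottom), the bare weight and moon cake were left where they were, and the job was handed in at about 41 s.

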